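# Load the drilling jig and hold its spring lever level

### The arm

A 6-joint arm with a two-finger parallel gripper is mounted at the origin on the work surface; the furniture and walls round the work are solid. World frame = base frame: x ahead of the robot, y to its left, z up, the work surface at z = 0. Lengths are in m, angles in rad, forces in N, time in s.
With the tool pointing down it reaches from about 0.325 to 0.775 m from the base axis. Payload 5.5 kg.
Tool frame: the origin (TCP) lies midway between the tips of the shut fingers; the grasp point (between the pads) lies 19 mm behind it; z points along the fingers, y is the direction in which the jaws open and shut (so a half turn about z gives the same grasp; the last joint's range is limited). The gripper opens to 85 mm and grips with 20 to 120 N. Pads are 22 mm wide; open, the fingers measure 114 mm over their backs; the gripper's body (76 mm by 85 mm) begins 54 mm behind the grasp point. The pads swing forward as they close: fully open they stand 13 mm farther back than shut.
Start: joints at [-1.274, 0.091, 1.231, -0, 1.82, -0.057], TCP at [0.208, -0.563, 0.231] pointing down, gripper open.
Joint ranges: [-2.87, 2.87], [-0.86, 2.18], [0.17, 2.46], [-1.51, 4.65], [0.06, 2.69], [-2.65, 2.65]. Speed limits (rad/s): [2.57, 2.57, 3.01, 3.14, 3.14, 3.14].

### API

Orientations are given as a unit quaternion [w, x, y, z].
In Python, from plant import ctrl gives the robot as it stands.
- The arm moves only by the shell command python3 -m handwheel 'ROWS'. ROWS is JSON, a list of rows, each an object with "gripper": the opening, from 0 (shut) to 1 (fully open); "offset": the shift along the tool's x, y, z normalised to -1 to 1, where 1 is 0.25 m, a list of three; "twist": the turn about the tool's z normalised to -1 to 1, where 1 is 120 degrees. In form: [{"gripper": gripper, "offset": [tx, ty, tz], "twist": twist}, ...]. A call has 1 to 10 rows; each row is the pose to reach, as a shift and turn from the pose commanded when the call began, along the tool's axes at that moment; what a row does not reach only later rows make up. A row lasts 1/10 s, in which the tool goes at most 50 mm and 8.59 degrees, less where a joint would pass 70% of its speed; a pose out of reach is approached as far as the arm can. A call with a number of a shift or a turn outside -1 to 1 is refused whole. A call with a gripper value outside its range is refused whole. The fingers move at their own pace and stop on an object; the grip force is fixed at half the most. Time passes only in rows, so rows that repeat a pose let the fingers close. It gives the time, the measured TCP pose, the force and the opening at its end, in the units of the state.
- ctrl.sense(): the state, without advancing time (a new reading comes with each control period).
- ctrl.get_image(name): name is "side" or "top" or "wrist"; returns the picture (420x560x3 uint8, blue, green, red); there is no depth.
- ctrl.camera_model(name): a dict with "vertical_fov" (degrees; the focal length in pixels is half the picture's height over the tangent of half this angle, whatever the lens; pixels are square), "cx", "cy" (the principal point, pixels), "k1" (the pictures are not rectified: a ray, as slopes to the right and down, at radius r is drawn at 1 + k1 r^2 times it, then the intrinsics apply), "eye" and "attitude" of the camera in the world; the wrist camera has in their place "mount" (4x4, takes a point from camera to tool coordinates, whose origin is the TCP and whose axes are the flange's). Camera axes: x right, y down, z forward; pixel columns grow to the right and rows downward; lengths in m; the calibration is good to about 2 mm. A picture is of the moment at which its call begins: read the wrist's pose just before it. camera_model takes no time and is no camera call.
- ctrl.finish_job(): hands the job in, once; it reports no verdict.
The state is a dict: "time": time; "joints": joint angles; "qvel": joint speeds; "tau": joint torques, N m; "position": TCP position; "eef_rot": TCP orientation; "contact_force": force on the tool from outside, world axes, zero at the start; "wrist_torque": the same for the moment, N m; "width": finger opening in m.
Only numpy, scipy, OpenCV 4.12 (cv2) and the standard library are available. Lean on these libraries where they do the work, as an engineer would, in place of code of your own. Each camera call takes 0.05 s, during which the arm holds its last target. There are 200 camera calls.

### The job

Slide the flat wooden strip (the 140 mm long, 34 mm wide one, thinner than the other off-cuts) lengthwise into the slot of the drilling jig until its end is fully home against the stop, and let go of it. Then press the jig's spring lever down by its black pad until the lever is level, its top flush with the little index post beside it, so that its foot clamps the strip, and finish while still holding it there: do not push it on to its end stop and do not let it up. Leave the other off-cuts where they lie.

Things in the scene. Friction and masses are not known exactly. Their poses are not given: they have to be found in the camera images.
- strip_center (a point): centre (half-way up) of the loose flat strip of dark hardwood, 34 x 140 x 18 mm, about 60 g, lying flat on the bench right of the vice. Its y axis runs along the 140 mm length, x across the 34 mm width, z up. Either end may go in first.
- jig: drilling jig fixed to the bench: dark steel base plate, top 6 mm above the bench, with two aluminium rails that form a slot. Origin under the middle of the rails at bench level; x along the slot, inwards from mouth to stop; y towards the lever's pad; z up. Slot 37 mm wide from x = -30 to +30 mm (1.5 mm play each side of the strip), rail tops at 27 mm; a cross block closes it at x = +30.
- slot_mouth (a point): middle of the slot floor where the straight rails begin: x = -30, z = 6 mm of the jig; axes as the jig's. Outside it the mouth flares to about 53 mm wide at x = -44, and a tongue 26 mm wide, level with the slot floor, carries the strip out to x = -110. A bridge with a drill bushing roofs the slot from x = -30 to -10: underside 27, top 35 (bushing 41) mm above the bench.
- lever_pad (a point): centre of the top of the lever's black pad (34 mm along the jig's x, 50 mm along the lever), 152 mm from the hinge along the lever. z axis square to the pad. At rest it is about 107 mm above the bench, with the pad sloping down towards the slot; with the lever level it is 56 mm above the bench at x = 8, y = 106 mm of the jig. Under the pad there is free space.
- lever (a joint): angle of the spring lever, rad: 0 = at rest, raised; 0.35 = level (the wanted position); 0.45 = its end stop, too far. A spring lifts it back when it is let go: about 2.5 N on the pad start it, about 8 N keep it level with the strip in place. Its sprung foot meets the strip at about 0.25 and presses it with some 10 N at level.
- square_bar: bystander: square off-cut bar, 28 x 180 x 28 mm, origin at the centre of its underside
- short_block: bystander: short pale off-cut, 45 x 100 x 22 mm, origin at the centre of its underside
- strip_home (a point): where the strip's centre is when it is fully home: x = -40, y = 0, z = 15 mm of the jig; axes as the jig's. 80 mm of the strip then stick out of the mouth, to be held by the sides.
- lever_hinge (a point): on the lever's hinge axis (along the jig's x): x = 8, y = -46, z = 50 mm of the jig. The steel lever, 18 mm wide and 10 thick, crosses over the slot at x = 8; at rest its foot hangs some 11 mm above the strip.
- post_top (a point): top of the round index post, 10 mm thick, beside the lever: x = 32, y = 62, z = 55 mm of the jig. The top of the level lever is flush with it.

How it is judged:
On the way:
1. the strip lies fully home in the slot, let go, while the lever is still up (x of strip_center in the frame of jig above -0.044 m and y of strip_center in the frame of jig between -0.004 and 0.004 m and z of strip_center in the frame of jig below 0.019 m and angle between the y axis of strip_center and the x axis of jig, either way round below 0.06 rad and contact force between strip and the fingers below 0.2 N and value of joint lever below 0.1 rad), for 0.2 s.
At the end, for the whole second after the job is handed in: The strip is home (end within 4 mm of the stop, flat and straight in the slot), and the robot holds the lever level within 0.05 rad (joint 0.30 to 0.40, about 7 mm at the pad) with its foot pressing the strip with more than 3 N, through the last second (x of strip_center in the frame of jig above -0.044 m and y of strip_center in the frame of jig between -0.004 and 0.004 m and z of strip_center in the frame of jig below 0.019 m and angle between the y axis of strip_center and the x axis of jig, either way round below 0.06 rad and value of joint lever between 0.3 and 0.4 rad and contact force between lever and strip above 3 N and (contact force between lever and the fingers above 1 N or contact force between lever and the arm above 1 N)); the arm keeps its last pose, push and grip.
It fails at once if one of the other off-cuts was shifted by more than 30 mm (distance of any of square_bar, short_block from where it was at the start of the episode above 0.03 m).
It also fails if it takes over 54 s, if anything falls off the work surface, if the arm or the gripper's body presses on something with over 40 N, if the wrist force passes 120 N, or if a joint passes its speed limit or range.

## Working session

There is one attempt and no reset: what is moved stays moved. The work goes in short steps, Python scripts to look and compute and a shell command to move; the robot and the scene stay as the last step left them, time stands still between calls to the robot, and variables do not carry over. Pictures are saved under pics/ and viewed, about 8 in all and at most 12, crops included, and the job is handed in when it is done.

```bash
ls; mkdir -p pics
python3 - <<'E'
from plant import ctrl
import cv2,numpy as np
print(ctrl.sense())
for n in ("top","side","wrist"):
    print(n,ctrl.camera_model(n))
for n in ("top","side"):
    cv2.imwrite(f"pics/{n}0.png",ctrl.get_image(n))
E
```

```text
pics
{'time': 0.0, 'joints': array([-1.27368873e+00,  9.18749674e-02,  1.23191331e+00, -1.31750351e-05,
        1.81979297e+00, -5.66882106e-02]), 'qvel': array([-0.00158493,  0.00093751, -0.00073199,  0.00021382, -0.0001467 ,
        0.00094474]), 'tau': array([ 1.96336696e-03, -4.58725047e+01, -4.18026996e+01,  4.81734810e-05,
        1.15837317e-02, -1.76934316e-05]), 'position': array([ 0.20779312, -0.56256275,  0.23012573]), 'eef_rot': array([-9.86358539e-04,  9.84394123e-01,  1.75975060e-01, -1.25576694e-04]), 'contact_force': array([ 0.13006802, -0.33439874, -0.61213984]), 'wrist_torque': array([-0.03662919,  0.03487612, -0.01454409]), 'width': 0.08525480329526818}
top {'vertical_fov': 43.91669384693715, 'cx': 277.59570031037157, 'cy': 200.98886360008086, 'k1': 0.009213707662335964, 'eye': array([0.35895901, 0.03369851, 1.45269141]), 'attitude': array([-0.02752582,  0.71612555, -0.69705458,  0.0228352 ])}
side {'vertical_fov': 54.940237891116155, 'cx': 276.4262686753324, 'cy': 209.77587481623152, 'k1': 0.028207571369564526, 'eye': array([0.06411213, 0.74892219, 0.64331971]), 'attitude': array([ 0.11556381, -0.2287154 ,  0.85412441, -0.45255471])}
wrist {'vertical_fov': 65.76338807998755, 'cx': 284.81500342459765, 'cy': 213.8789278922199, 'k1': -0.07300726338427642, 'mount': array([[ 2.54434454e-05, -9.54600460e-01, -2.97889176e-01,
         7.54374919e-02],
       [ 9.99999572e-01,  2.99668432e-04, -8.74889757e-04,
        -3.24779503e-04],
       [ 9.24438146e-04, -2.97889026e-01,  9.54600059e-01,
        -1.41378139e-01],
       [ 0.00000000e+00,  0.00000000e+00,  0.00000000e+00,
         1.00000000e+00]])}
```

View pics/top0.png

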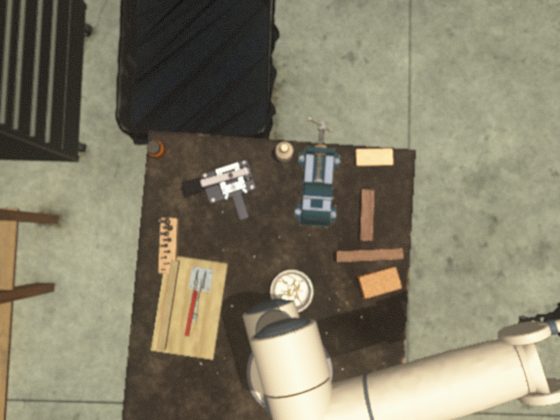

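View pics/side0.png

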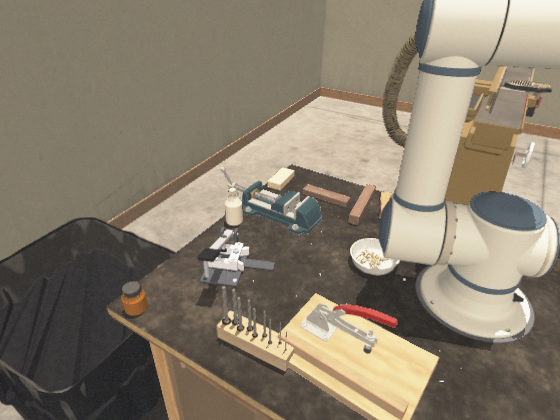

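Top view: the jig is near (230,185), with its pad at (193,187) and its tongue pointing down to (242,217). The strip is the brown piece at (367,215), about 52 px or 144 mm long. The 67 px brown bar at (370,255) is the square bar.

```bash
cat > h.py <<'E'
import cv2,numpy as np
from scipy.spatial.transform import Rotation as R
from plant import ctrl
def Q(q): return R.from_quat([q[1],q[2],q[3],q[0]]).as_matrix()
def cam(n,s=None):
    m=ctrl.camera_model(n)
    if n=="wrist":
        s=s or ctrl.sense(); T=Q(s["eef_rot"]); M=m["mount"]
        return m,T@M[:3,:3],np.array(s["position"])+T@M[:3,3]
    return m,Q(m["attitude"]),np.array(m["eye"])
def ray(n,uv,s=None):
    m,A,e=cam(n,s); f=210/np.tan(np.radians(m["vertical_fov"]/2))
    d=(np.array(uv,float)-[m["cx"],m["cy"]])/f; r=np.linalg.norm(d); t=r
    for _ in range(20): t=r/(1+m["k1"]*t*t)
    d=d*(t/r if r else 1); v=A@np.array([d[0],d[1],1]); return e,v
def pt(n,uv,z,s=None):
    e,v=ray(n,uv,s); return e+v*(z-e[2])/v[2]
def px(n,p,s=None):
    m,A,e=cam(n,s); f=210/np.tan(np.radians(m["vertical_fov"]/2))
    c=A.T@(np.array(p)-e); d=c[:2]/c[2]; return d*(1+m["k1"]*(d@d))*f+[m["cx"],m["cy"]]
def blob(mask,near):
    cs,_=cv2.findContours(mask.astype(np.uint8),0,2)
    cs=[c for c in cs if cv2.contourArea(c)>60]
    return min(cs,key=lambda c:np.hypot(*(np.array(cv2.minAreaRect(c)[0])-near)))
E
python3 - <<'E'
from h import *
print(Q(ctrl.camera_model("top")["attitude"]).round(2))
im=cv2.imread("pics/top0.png")
hsv=cv2.cvtColor(im,cv2.COLOR_BGR2HSV)
print(hsv[215,367],hsv[255,370],hsv[230,380],im[210,241],im[222,230])
m=(hsv[...,2]>70)&(hsv[...,1]>60)&(hsv[...,0]<20)
for near,z in(((367,215),.018),((370,255),.028)):
    c=blob(m,near); r=cv2.minAreaRect(c); b=cv2.boxPoints(r); print(r)
    w=np.array([pt("top",p,z)[:2] for p in b]); print(w.round(3).tolist(),w.mean(0).round(4),[np.hypot(*(w[i]-w[i-1])).round(3) for i in range(4)])
a=cv2.resize(im[145:230,170:270],None,fx=8,fy=7,interpolation=cv2.INTER_CUBIC)
cv2.imwrite("pics/jig.png",cv2.resize(im[150:225,175:275],(800,600),interpolation=cv2.INTER_CUBIC))
E
```

```text
[[ 0.03 -1.    0.07]
 [-1.   -0.03  0.01]
 [-0.01 -0.07 -1.  ]]
[ 13 105 173] [ 12 110 170] [15 77 66] [108 111 116] [48 60 69]
((337.0, 276.0), (286.0, 426.0), 90.0)
[[0.64, 0.478], [0.67, -0.705], [-0.101, -0.696], [-0.135, 0.44]] [ 0.2684 -0.1208] [np.float64(0.776), np.float64(1.184), np.float64(0.772), np.float64(1.137)]
((337.0, 276.0), (286.0, 426.0), 90.0)
[[0.638, 0.475], [0.668, -0.7], [-0.098, -0.691], [-0.132, 0.437]] [ 0.269  -0.1197] [np.float64(0.771), np.float64(1.175), np.float64(0.766), np.float64(1.129)]
```

View pics/jig.png

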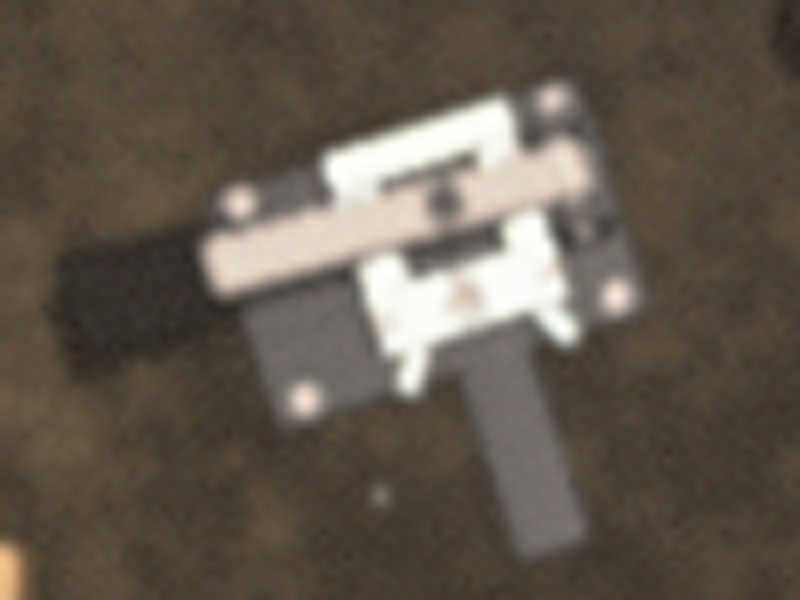

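Jig crop (8x, origin 175,150): the tongue end's middle is at about (554,549) and the bushing at (467,293). The screws are at (553,98), (238,202), (303,400) and (617,297), and the black pad is centred at about (135,300).

Run:
```python
from h import *
im=cv2.imread("pics/top0.png")
hsv=cv2.cvtColor(im,cv2.COLOR_BGR2HSV)
m=(hsv[...,2]>115)&(hsv[...,1]>75)&(hsv[...,0]<20)
for near,z in(((367,215),.018),((370,255),.028)):
    c=blob(m,near); r=cv2.minAreaRect(c); b=cv2.boxPoints(r)
    w=np.array([pt("top",p,z)[:2] for p in b]); print(w.round(3).tolist(),w.mean(0).round(4),[np.hypot(*(w[i]-w[i-1])).round(3) for i in range(4)])
    for i in (0,1): d=w[i]-w[i-1]; print("ang",np.degrees(np.arctan2(d[1],d[0])).round(1))
P=lambda x,y,z: pt("top",(175+x/8-.44,150+y/8-.44),z)[:2]
t=P(554,549,.006); b=P(467,293,.041)
print("tongue",t,"bush",b,np.hypot(*(b-t)),np.degrees(np.arctan2(*(b-t)[::-1])))
s=[P(*q,.009) for q in((553,98),(238,202),(303,400),(617,297))]
print(np.round(s,4).tolist())
for d in (s[1]-s[0],s[2]-s[3]): print("y axis",np.degrees(np.arctan2(d[1],d[0])),np.hypot(*d))
for d in (s[0]-s[3],s[1]-s[2]): print("x axis",np.degrees(np.arctan2(d[1],d[0])),np.hypot(*d))
print("pad",P(135,300,.107))
```

```text
[[0.36, -0.183], [0.501, -0.188], [0.501, -0.223], [0.36, -0.218]] [ 0.4304 -0.203 ] [np.float64(0.035), np.float64(0.141), np.float64(0.035), np.float64(0.141)]
ang 89.0
ang -1.7
[[0.329, -0.119], [0.343, -0.299], [0.312, -0.301], [0.298, -0.121]] [ 0.3205 -0.2102] [np.float64(0.03), np.float64(0.18), np.float64(0.03), np.float64(0.18)]
ang 4.0
ang -85.6
tongue [0.41164687 0.13726065] bush [0.49671324 0.16714925] 0.09016438323760932 19.359246356062503
[[0.569, 0.1424], [0.5296, 0.2511], [0.461, 0.2259], [0.4998, 0.1179]]
y axis 109.94914794717228 0.11564638580798464
y axis 109.7846177613925 0.11481105148013028
x axis 19.49424272244429 0.07340936707133203
x axis 20.147489009159194 0.07307780097298675
pad [0.4851144 0.2686027]
```

```bash
cat >> h.py <<'E'
def go(x,y,z,yaw):
    s=ctrl.sense(); T=Q(s["eef_rot"]); d=T.T@(np.array([x,y,z])-s["position"])
    cur=np.degrees(np.arctan2(T[1,0],T[0,0]))
    print("t",round(s["time"],2),"pos",np.round(s["position"],4),"yaw",cur.round(2),"tilt",np.degrees(np.arccos(-T[2,2])).round(2),"w",round(s["width"],4),"F",np.round(s["contact_force"],1))
    print("offset",(d/.25).round(4).tolist(),"twist",round(-(yaw-cur)/120,4),"steps",np.linalg.norm(d)/.05,abs(yaw-cur)/8.59)
O=np.array([.5153,.1742]);TH=np.radians(19.7)
def jw(x,y): c,s=np.cos(TH),np.sin(TH); return O+[c*x-s*y,s*x+c*y]
E
python3 -c "
from h import *
go(.396,-.202,.12,-1.5)"
```

```text
t 0.1 pos [ 0.2078 -0.5626  0.2302] yaw 20.27 tilt 0.11 w 0.0858 F [-0.   0.4  0.2]
offset [1.2059, -1.0914, 0.443] twist 0.1814 steps 8.428320057513506 2.5343023413007777
```

```bash
python3 -m handwheel '[{"gripper":1,"offset":[0.9,-0.8,0.1],"twist":0.18},{"gripper":1,"offset":[0.9,-0.8,0.1],"twist":0.18},{"gripper":1,"offset":[0.9,-0.8,0.1],"twist":0.18},{"gripper":1,"offset":[0.9,-0.8,0.1],"twist":0.18},{"gripper":1,"offset":[0.9,-0.8,0.1],"twist":0.18},{"gripper":1,"offset":[0.9,-0.8,0.1],"twist":0.18},{"gripper":1,"offset":[0.9,-0.8,0.1],"twist":0.18},{"gripper":1,"offset":[0.9,-0.8,0.1],"twist":0.18},{"gripper":1,"offset":[0.9,-0.8,0.1],"twist":0.18},{"gripper":1,"offset":[0.9,-0.8,0.1],"twist":0.18}]'; python3 -c "
from h import *
go(.396,-.202,.12,-1.5)"
```

```text
time: 1.1
position: [0.349, -0.2985, 0.2062]
eef_rot: [0.0, 1.0, -0.013, -0.0]
contact_force: [-0.1, -0.6, 0.4]
width: 0.0857
t 1.1 pos [ 0.349  -0.2985  0.2062] yaw -1.45 tilt 0.03 w 0.0857 F [-0.1 -0.6  0.4]
offset [0.1783, -0.3907, 0.3445] twist 0.0004 steps 2.7527547841435975 0.0055457968306013425
```

```bash
python3 -m handwheel '[{"gripper":1,"offset":[0.178,-0.391,0.344],"twist":0},{"gripper":1,"offset":[0.178,-0.391,0.344],"twist":0},{"gripper":1,"offset":[0.178,-0.391,0.344],"twist":0},{"gripper":1,"offset":[0.178,-0.391,0.344],"twist":0},{"gripper":1,"offset":[0.178,-0.391,0.344],"twist":0}]'
python3 - <<'E'
from h import *
s=ctrl.sense(); im=ctrl.get_image("wrist"); cv2.imwrite("pics/w1.png",im)
hsv=cv2.cvtColor(im,cv2.COLOR_BGR2HSV)
m=(hsv[...,2]>90)&(hsv[...,1]>75)&(hsv[...,0]<20)
c=blob(m,px("wrist",[.43,-.203,.018],s)); b=cv2.boxPoints(cv2.minAreaRect(c)); print(b)
w=np.array([pt("wrist",p,.018,s)[:2] for p in b]); print(w.round(4).tolist(),w.mean(0).round(4),[np.hypot(*(w[i]-w[i-1])).round(3) for i in range(4)])
go(.396,-.202,.12,-1.5)
E
```

```text
time: 1.6
position: [0.396, -0.2013, 0.12]
eef_rot: [-0.0, 1.0, -0.012, -0.001]
contact_force: [1.0, -0.0, -0.5]
width: 0.0855
[[ 1.5072652e+02  1.5359497e-01]
 [ 4.2384457e+02 -1.8300293e+01]
 [ 4.4969440e+02  3.6427744e+02]
 [ 1.7657632e+02  3.8273132e+02]]
[[0.5492, -0.1137], [0.5566, -0.2983], [0.2403, -0.3556], [0.2256, -0.0917]] [ 0.3929 -0.2148] [np.float64(0.324), np.float64(0.185), np.float64(0.321), np.float64(0.264)]
t 1.65 pos [ 0.3963 -0.2019  0.121 ] yaw -1.4 tilt 0.06 w 0.0854 F [-0.5  0.9  0.2]
offset [-0.0011, 0.0003, 0.0041] twist 0.0008 steps 0.02133160515923894 0.01141509954261782
```

View pics/w1.png

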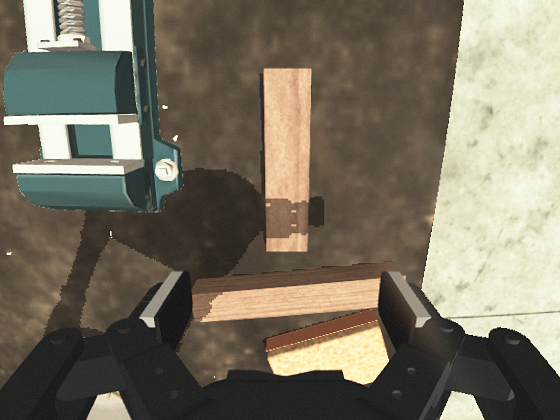

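The wrist view shows the strip's top-face corners at about (264,69), (311,69), (308,251) and (267,251). The vice's near corner is at about (160,212), and the square bar lies behind the fingers.

Run:
```python
from h import *
for p in [(264,69),(311,69),(308,251),(267,251)]: print(pt("wrist",p,.018)[:2].round(4))
for p in [(160,212),(183,175)]: print("vice",[pt("wrist",p,z)[:2].round(3).tolist() for z in (.0,.04,.07)])
go(.396,-.203,.004,-1)
```

```text
[ 0.5021 -0.1898]
[ 0.5013 -0.2227]
[ 0.363  -0.2199]
[ 0.3639 -0.1864]
vice [[0.394, -0.095], [0.406, -0.112], [0.415, -0.124]]
vice [[0.425, -0.119], [0.432, -0.132], [0.438, -0.141]]
t 1.65 pos [ 0.3963 -0.2019  0.121 ] yaw -1.4 tilt 0.06 w 0.0854 F [-0.5  0.9  0.2]
offset [-0.0012, 0.0038, 0.4681] twist -0.0033 steps 2.3406575719464686 0.04679211815237636
```

```bash
python3 -m handwheel '[{"gripper":0.75,"offset":[0,0.006,0.2],"twist":0},{"gripper":0.75,"offset":[0,0.006,0.35],"twist":0},{"gripper":0.75,"offset":[0,0.006,0.43],"twist":0},{"gripper":0.75,"offset":[0,0.006,0.475],"twist":0},{"gripper":0.75,"offset":[0,0.006,0.475],"twist":0},{"gripper":0,"offset":[0,0.006,0.475],"twist":0},{"gripper":0,"offset":[0,0.006,0.475],"twist":0},{"gripper":0,"offset":[0,0.006,0.475],"twist":0},{"gripper":0,"offset":[0,0.006,0.475],"twist":0},{"gripper":0,"offset":[0,0.006,0.475],"twist":0}]'
python3 -m handwheel '[{"gripper":0,"offset":[0,0,0],"twist":0},{"gripper":0,"offset":[0,0,0],"twist":0},{"gripper":0,"offset":[0,0,0],"twist":0},{"gripper":0,"offset":[0,0,0],"twist":0}]'
python3 -c "
from h import *
p=jw(-.175,0);go(*p,.1,19.7)"
```

```text
time: 2.65
position: [0.3977, -0.2031, 0.0039]
eef_rot: [0.001, 1.0, -0.012, 0.002]
contact_force: [0.2, -0.9, 6.6]
width: 0.0326
time: 3.05
position: [0.3977, -0.2031, 0.0039]
eef_rot: [0.001, 1.0, -0.012, 0.002]
contact_force: [-0.6, -0.0, 6.3]
width: 0.0325
t 3.05 pos [ 0.3977 -0.2031  0.0039] yaw -1.32 tilt 0.25 w 0.0325 F [-0.6 -0.   6.3]
offset [-0.2166, -1.2676, -0.3884] twist -0.1752 steps 6.716534231542984 2.4472575665314644
```

```bash
python3 -m handwheel '[{"gripper":0,"offset":[0,0,-0.1],"twist":0},{"gripper":0,"offset":[0,0,-0.25],"twist":0},{"gripper":0,"offset":[0,0,-0.4],"twist":0},{"gripper":0,"offset":[-0.1,0,-0.55],"twist":0},{"gripper":0,"offset":[-0.2,-0.15,-0.6],"twist":0},{"gripper":0,"offset":[-0.2,-0.3,-0.6],"twist":0},{"gripper":0,"offset":[-0.2,-0.45,-0.6],"twist":0},{"gripper":0,"offset":[-0.2,-0.6,-0.6],"twist":0},{"gripper":0,"offset":[-0.2,-0.75,-0.6],"twist":0},{"gripper":0,"offset":[-0.2,-0.75,-0.6],"twist":0}]'
python3 -c "
from h import *
p=jw(-.178,0);go(*p,.06,19.7)"
```

```text
time: 4.05
position: [0.3507, -0.0099, 0.1523]
eef_rot: [-0.001, 1.0, -0.008, 0.001]
contact_force: [-0.1, 0.2, -1.4]
width: 0.0325
t 4.05 pos [ 0.3507 -0.0099  0.1523] yaw -0.95 tilt 0.13 w 0.0325 F [-0.1  0.2 -1.4]
offset [-0.0207, -0.4954, 0.3698] twist -0.1721 steps 3.092806996805978 2.403778345604541
```

```bash
python3 -m handwheel '[{"gripper":0,"offset":[-0.02,-0.15,0],"twist":-0.06},{"gripper":0,"offset":[-0.02,-0.3,0],"twist":-0.12},{"gripper":0,"offset":[-0.02,-0.45,0.08],"twist":-0.173},{"gripper":0,"offset":[-0.02,-0.49,0.2],"twist":-0.173},{"gripper":0,"offset":[-0.02,-0.49,0.3],"twist":-0.173},{"gripper":0,"offset":[-0.02,-0.49,0.34],"twist":-0.173},{"gripper":0,"offset":[-0.02,-0.49,0.36],"twist":-0.173},{"gripper":0,"offset":[-0.02,-0.49,0.36],"twist":-0.173},{"gripper":0,"offset":[-0.02,-0.49,0.36],"twist":-0.173}]'
python3 - <<'E'
from h import *
p=jw(-.178,0);go(*p,.012,19.7)
s=ctrl.sense(); im=ctrl.get_image("wrist"); cv2.imwrite("pics/w2.png",im)
for q in [(-.110,.013,.006),(-.11,-.013,.006),(-.044,.0265,.027),(-.044,-.0265,.027),(-.03,.0185,.027),(-.03,-.0185,.027),(-.02,0,.041),(.036,0.057,.009),(.036,-.057,.009)]:
    print(q,px("wrist",[*jw(*q[:2]),q[2]],s).round(0))
E
```

```text
time: 4.95
position: [0.3494, 0.1088, 0.063]
eef_rot: [-0.0, 0.986, 0.168, 0.001]
contact_force: [-0.7, -0.1, 0.3]
width: 0.0321
t 4.95 pos [0.3494 0.1088 0.063 ] yaw 19.37 tilt 0.13 w 0.0321 F [-0.7 -0.1  0.3]
offset [0.0003, -0.0228, 0.2039] twist -0.0027 steps 1.0260253791279088 0.03826815717928784
(-0.11, 0.013, 0.006) [254. 126.]
(-0.11, -0.013, 0.006) [297. 126.]
(-0.044, 0.0265, 0.027) [218.  -9.]
(-0.044, -0.0265, 0.027) [327. -10.]
(-0.03, 0.0185, 0.027) [234. -40.]
(-0.03, -0.0185, 0.027) [311. -41.]
(-0.02, 0, 0.041) [271. -80.]
(0.036, 0.057, 0.009) [ 163. -152.]
(0.036, -0.057, 0.009) [ 383. -155.]
```

View pics/w2.png

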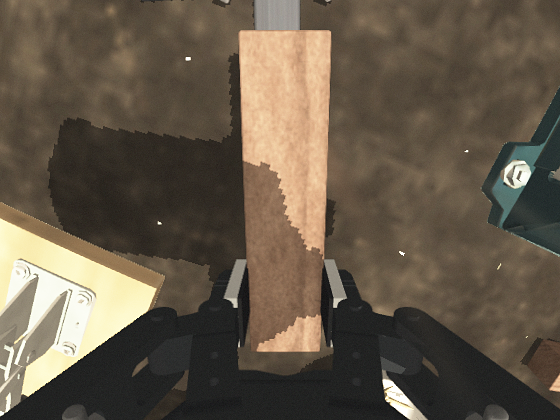

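The strip's front edge runs from (240,31) to (330,31). The tongue's edges are at about 254 and 300 in row 20, and the flare tips show at (226,3) and (325,3). The predictions agree to within a few pixels.

Run:
```python
from h import *
s=ctrl.sense(); im=cv2.imread("pics/w2.png"); g=cv2.GaussianBlur(cv2.cvtColor(im,cv2.COLOR_BGR2GRAY),(3,3),0).astype(int)
def J(p): d=p[:2]-O; c,n=np.cos(TH),np.sin(TH); return np.round([c*d[0]+n*d[1],-n*d[0]+c*d[1]],4)
for v in (8,16,24):
    d=np.diff(g[v]); l=235+np.argmax(d[235:275]); r=280+np.argmin(d[280:318]); print(v,l,r,J(pt("wrist",(l+.5,v),.006,s)),J(pt("wrist",(r+.5,v),.006,s)))
zt=s["position"][2]-.0039+.018
P=[pt("wrist",p,zt,s) for p in((240.5,31),(330,31),(248,350),(322.5,350))]
T=Q(s["eef_rot"])
for p in P: print("strip jig",J(p),"tool",(T.T@(p-s["position"])).round(4))
```

```text
8 254 299 [-0.046   0.0108] [-0.0462 -0.0139]
16 254 299 [-0.0501  0.0109] [-0.0503 -0.0139]
24 254 299 [-0.0542  0.011 ] [-0.0544 -0.0139]
strip jig [-0.074   0.0101] tool [ 0.1042 -0.0163 -0.0139]
strip jig [-0.0741 -0.0219] tool [ 0.1042  0.0157 -0.0138]
strip jig [-0.2108  0.0127] tool [-0.0327 -0.0181 -0.0142]
strip jig [-0.211 -0.023] tool [-0.0327  0.0176 -0.0142]
```

```bash
sed -i 's/^O=.*/O=np.array([.5158,.1728]);TH=np.radians(19.7)/' h.py; python3 -c "
from h import *
p=jw(-.178,0);go(*p,.0115,19.7)"
```

```text
t 5.0 pos [0.3495 0.1089 0.063 ] yaw 19.38 tilt 0.14 w 0.0326 F [ 0.2 -0.4 -0.1]
offset [0.0001, -0.0165, 0.2062] twist -0.0027 steps 1.0340860581160365 0.03723985944472264
```

```bash
python3 -m handwheel '[{"gripper":0,"offset":[0,-0.0165,0.1],"twist":-0.003},{"gripper":0,"offset":[0,-0.0165,0.16],"twist":-0.003},{"gripper":0,"offset":[0,-0.0165,0.19],"twist":-0.003},{"gripper":0,"offset":[0,-0.0165,0.206],"twist":-0.003},{"gripper":0,"offset":[0,-0.0165,0.206],"twist":-0.003},{"gripper":0,"offset":[0,-0.0165,0.206],"twist":-0.003},{"gripper":0,"offset":[0,-0.0165,0.206],"twist":-0.003}]'
python3 -c "
from h import *
p=jw(-.125,0);go(*p,.0115,19.7)"
```

```text
time: 5.7
position: [0.3478, 0.1131, 0.0109]
eef_rot: [-0.0, 0.985, 0.172, 0.001]
contact_force: [0.1, 0.7, -0.4]
width: 0.0325
t 5.7 pos [0.3478 0.1131 0.0109] yaw 19.79 tilt 0.08 w 0.0325 F [ 0.1  0.7 -0.4]
offset [0.2134, 0.0021, -0.002] twist 0.0007 steps 1.0669418803891806 0.010223196698412733
```

```bash
python3 -m handwheel '[{"gripper":0,"offset":[0.03,0.002,0],"twist":0},{"gripper":0,"offset":[0.06,0.002,0],"twist":0},{"gripper":0,"offset":[0.09,0.002,0],"twist":0},{"gripper":0,"offset":[0.11,0.002,0],"twist":0},{"gripper":0,"offset":[0.13,0.002,0],"twist":0},{"gripper":0,"offset":[0.15,0.002,0],"twist":0},{"gripper":0,"offset":[0.17,0.002,0],"twist":0},{"gripper":0,"offset":[0.19,0.002,0],"twist":0},{"gripper":0,"offset":[0.21,0.002,0],"twist":0},{"gripper":0,"offset":[0.21,0.002,0],"twist":0}]'
python3 - <<'E'
from h import *
p=jw(-.074,0);go(*p,.0105,19.7)
im=ctrl.get_image("wrist"); cv2.imwrite("pics/w3.png",im)
E
```

```text
time: 6.7
position: [0.3973, 0.1305, 0.0101]
eef_rot: [-0.0, 0.985, 0.172, 0.0]
contact_force: [-0.3, -0.3, -0.4]
width: 0.0322
t 6.7 pos [0.3973 0.1305 0.0101] yaw 19.79 tilt 0.02 w 0.0322 F [-0.3 -0.3 -0.4]
offset [0.2072, 0.0008, -0.0015] twist 0.0008 steps 1.035944661580009 0.011004786486704436
```

View pics/w3.png

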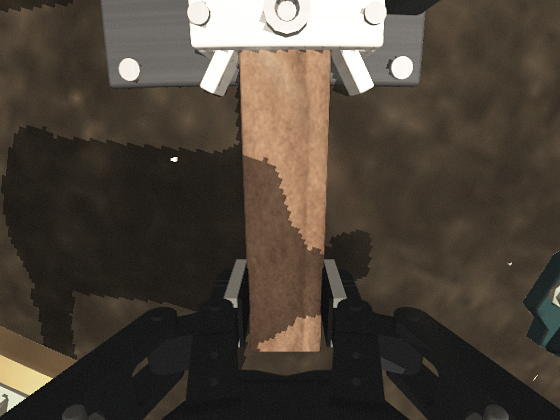

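The strip has entered under the bridge, centred in the flare at columns 240 to 329, and there is no contact force. I'll push on until it meets the stop.

```bash
python3 -m handwheel '[{"gripper":0,"offset":[0.03,0.001,0],"twist":0},{"gripper":0,"offset":[0.06,0.001,0],"twist":0},{"gripper":0,"offset":[0.09,0.001,0],"twist":0},{"gripper":0,"offset":[0.12,0.001,0],"twist":0},{"gripper":0,"offset":[0.14,0.001,0],"twist":0},{"gripper":0,"offset":[0.16,0.001,0],"twist":0},{"gripper":0,"offset":[0.175,0.001,0],"twist":0},{"gripper":0,"offset":[0.19,0.001,0],"twist":0},{"gripper":0,"offset":[0.2,0.001,0],"twist":0},{"gripper":0,"offset":[0.2,0.001,0],"twist":0}]'
python3 -m handwheel '[{"gripper":0,"offset":[0.005,0,0],"twist":0},{"gripper":0,"offset":[0.01,0,0],"twist":0},{"gripper":0,"offset":[0.014,0,0],"twist":0},{"gripper":0,"offset":[0.014,0,0],"twist":0}]'
python3 - <<'E'
from h import *
p=jw(-.074,0);go(*p,.0105,19.7)
E
```

```text
time: 7.75
position: [0.4442, 0.1471, 0.0101]
eef_rot: [-0.0, 0.985, 0.172, 0.0]
contact_force: [-0.6, -0.2, 0.0]
width: 0.0327
time: 8.15
position: [0.4466, 0.148, 0.01]
eef_rot: [0.0, 0.985, 0.172, -0.001]
contact_force: [-5.0, -1.8, 2.5]
width: 0.0326
t 8.15 pos [0.4466 0.148  0.01  ] yaw 19.79 tilt 0.1 w 0.0326 F [-5.  -1.8  2.5]
offset [-0.0019, -0.0003, -0.0022] twist 0.0008 steps 0.014548696981060231 0.010741877568108673
```

```bash
python3 -m handwheel '[{"gripper":0,"offset":[0.006,0,0],"twist":0},{"gripper":0,"offset":[0.008,0,0],"twist":0},{"gripper":0,"offset":[0.008,0,0],"twist":0}]'
python3 -m handwheel '[{"gripper":0.3,"offset":[0,0,0],"twist":0},{"gripper":0.6,"offset":[0,0,0],"twist":0},{"gripper":0.8,"offset":[0,0,0],"twist":0},{"gripper":0.8,"offset":[0,0,0],"twist":0},{"gripper":0.8,"offset":[0,0,0],"twist":0},{"gripper":0.8,"offset":[0,0,0],"twist":0},{"gripper":0.8,"offset":[0,0,0],"twist":0}]'
python3 - <<'E'
from h import *
p=jw(-.074,0);go(*p,.0105,19.7)
s=ctrl.sense();im=ctrl.get_image("wrist"); cv2.imwrite("pics/w4.png",im)
for x in(-.11,-.044):
  for y in(.017,-.017): print(px("wrist",[*jw(x,y),.024],s).round())
E
```

```text
time: 8.45
position: [0.4466, 0.148, 0.0099]
eef_rot: [0.001, 0.985, 0.172, -0.003]
contact_force: [-14.5, -5.2, 11.1]
width: 0.0325
time: 9.15
position: [0.4492, 0.1489, 0.01]
eef_rot: [-0.0, 0.985, 0.172, 0.0]
contact_force: [0.7, -0.4, -0.5]
width: 0.0688
t 9.15 pos [0.4492 0.1489 0.01  ] yaw 19.79 tilt 0.01 w 0.0688 F [ 0.7 -0.4 -0.5]
offset [-0.0128, -0.0003, -0.0018] twist 0.0008 steps 0.06489037467126486 0.010682813576338613
[251. 360.]
[320. 361.]
[245. 234.]
[326. 234.]
```

View pics/w4.png

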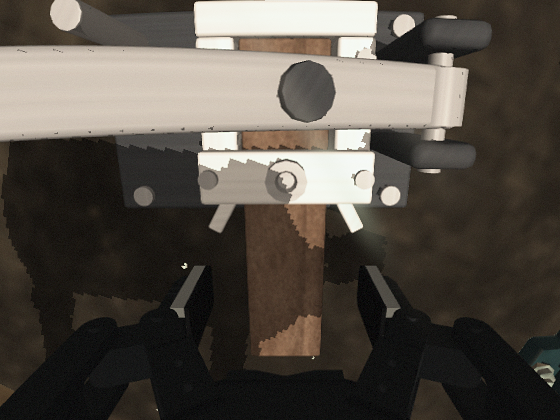

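The strip is home: its end meets the cross block at about (285,38). It lies straight and centred between the rails, and the fingers are clear. Next I'll retract and go to the pad.

```bash
python3 -m handwheel '[{"gripper":0.8,"offset":[0,0,-0.1],"twist":0},{"gripper":0.8,"offset":[0,0,-0.2],"twist":0},{"gripper":0.8,"offset":[-0.02,0,-0.4],"twist":0},{"gripper":0.3,"offset":[-0.02,0,-0.6],"twist":0},{"gripper":0,"offset":[-0.02,0,-0.72],"twist":0},{"gripper":0,"offset":[-0.02,0,-0.72],"twist":0},{"gripper":0,"offset":[-0.02,0,-0.72],"twist":0},{"gripper":0,"offset":[-0.02,0,-0.72],"twist":0}]'
python3 - <<'E'
from h import *
p=jw(.008,.102);go(*p,.15,19.7)
im=ctrl.get_image("wrist"); cv2.imwrite("pics/w5.png",im)
# pad at rest: predicted centre
s=ctrl.sense()
for dy,h in((.0,.107),(-.025*.94,.107-.0086),(.025*.94,.107+.0086)):
  for x in(-.009,.025): print(px("wrist",[*jw(x,.097+dy),h],s).round())
E
```

```text
time: 10.0
position: [0.4438, 0.147, 0.1882]
eef_rot: [0.0, 0.985, 0.172, -0.001]
contact_force: [0.3, -0.0, -0.5]
width: 0.0004
t 10.0 pos [0.4438 0.147  0.1882] yaw 19.79 tilt 0.17 w 0.0004 F [ 0.3 -0.  -0.5]
offset [0.3392, -0.4074, 0.1518] twist 0.0008 steps 2.756943938636376 0.010776215078246535
[142. 126.]
[136.  73.]
[180. 125.]
[176.  73.]
[102. 127.]
[95. 72.]
```

View pics/w5.png

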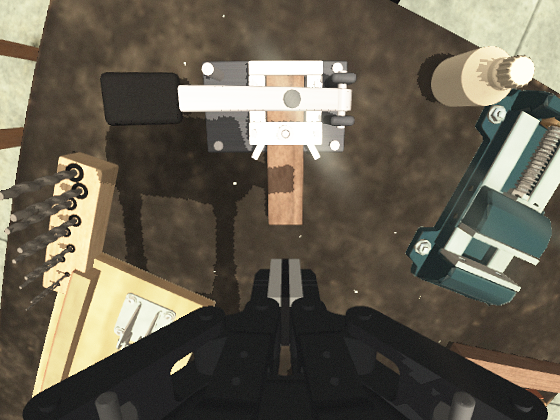

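The pad spans (102..180, 72..125), which matches the prediction to within a pixel or two, and the strip is still home. Next I'll move above the pad.

```bash
python3 -m handwheel '[{"gripper":0,"offset":[0.12,-0.14,0.03],"twist":0},{"gripper":0,"offset":[0.23,-0.28,0.05],"twist":0},{"gripper":0,"offset":[0.34,-0.407,0.1],"twist":0},{"gripper":0,"offset":[0.34,-0.407,0.18],"twist":0},{"gripper":0,"offset":[0.34,-0.407,0.22],"twist":0},{"gripper":0,"offset":[0.34,-0.407,0.22],"twist":0},{"gripper":0,"offset":[0.34,-0.407,0.22],"twist":0}]'
python3 - <<'E'
from h import *
p=jw(.008,.104);go(*p,.056,19.7)
E
```

```text
time: 10.75
position: [0.4897, 0.271, 0.1352]
eef_rot: [0.0, 0.985, 0.171, -0.0]
contact_force: [-0.4, -0.5, 1.3]
width: -0.0001
t 10.75 pos [0.4897 0.271  0.1352] yaw 19.74 tilt 0.02 w -0.0001 F [-0.4 -0.5  1.3]
offset [-0.0021, -0.0112, 0.3167] twist 0.0004 steps 1.5843290924093922 0.004911818992817432
```

```bash
python3 -m handwheel '[{"gripper":0,"offset":[0,-0.004,0.06],"twist":0},{"gripper":0,"offset":[0,-0.008,0.1],"twist":0},{"gripper":0,"offset":[0,-0.01,0.13],"twist":0},{"gripper":0,"offset":[0,-0.01,0.16],"twist":0},{"gripper":0,"offset":[0,-0.01,0.19],"twist":0},{"gripper":0,"offset":[0,-0.01,0.22],"twist":0},{"gripper":0,"offset":[0,-0.01,0.245],"twist":0},{"gripper":0,"offset":[0,-0.01,0.265],"twist":0},{"gripper":0,"offset":[0,-0.01,0.28],"twist":0},{"gripper":0,"offset":[0,-0.01,0.28],"twist":0}]'
python3 - <<'E'
from h import *
p=jw(.008,.104);go(*p,.056,19.7)
E
```

```text
time: 11.75
position: [0.489, 0.2747, 0.0651]
eef_rot: [-0.001, 0.985, 0.172, 0.0]
contact_force: [-1.5, 3.2, 5.9]
width: 0.0
t 11.75 pos [0.489  0.2747 0.0651] yaw 19.81 tilt 0.08 w 0.0 F [-1.5  3.2  5.9]
offset [-0.0046, 0.004, 0.0362] twist 0.0009 steps 0.18366569001172245 0.013121855780747937
```

```bash
python3 -m handwheel '[{"gripper":0,"offset":[0,0,0.012],"twist":0},{"gripper":0,"offset":[0,0,0.024],"twist":0},{"gripper":0,"offset":[0,0,0.034],"twist":0},{"gripper":0,"offset":[0,0,0.038],"twist":0},{"gripper":0,"offset":[0,0,0.038],"twist":0},{"gripper":0,"offset":[0,0,0.038],"twist":0},{"gripper":0,"offset":[0,0,0.038],"twist":0}]'
python3 - <<'E'
from h import *
p=jw(.008,.104);go(*p,.056,19.7)
im=ctrl.get_image("side"); 
for n,q in(("post",(.032,.062,.055)),("lever at y=.062 edge",(.017,.062,.055)),("padc",(.008,.106,.056)),("hinge",(.008,-.046,.05)),("padouter",(.008,.131,.056)),("home end",(-.11,0,.024))): print(n,px("side",[*jw(*q[:2]),q[2]]).round(1))
w=im[200:290,170:290]; cv2.imwrite("pics/s6.png",cv2.resize(w,(800,600),interpolation=cv2.INTER_CUBIC))
E
```

```text
time: 12.45
position: [0.4889, 0.2752, 0.0567]
eef_rot: [-0.001, 0.985, 0.172, 0.0]
contact_force: [-3.5, 4.0, 9.2]
width: 0.0005
t 12.45 pos [0.4889 0.2752 0.0567] yaw 19.83 tilt 0.13 w 0.0005 F [-3.5  4.   9.2]
offset [-0.0048, 0.0058, 0.0026] twist 0.0011 steps 0.039917742314042375 0.015291024590735187
post [205.5 259.1]
lever at y=.062 edge [212.1 260. ]
padc [209.8 274. ]
hinge [229.5 232.5]
padouter [206.  282.4]
home end [274.4 259.2]
```

View pics/s6.png

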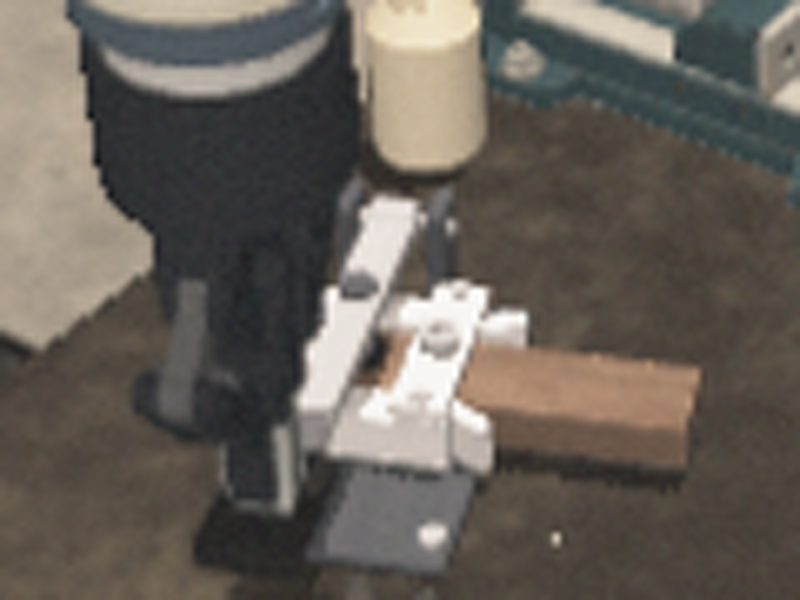

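The side view shows the fingertip on the pad, and the pad and strip end sit where the level and home positions predict. TCP z is 56.7 mm (56 is level), and the vertical force is 9.2 N. I'll hold briefly to check it stays steady, then hand in.

```bash
python3 -m handwheel '[{"gripper":0,"offset":[0,0,0.002],"twist":0},{"gripper":0,"offset":[0,0,0.002],"twist":0},{"gripper":0,"offset":[0,0,0.002],"twist":0},{"gripper":0,"offset":[0,0,0.002],"twist":0},{"gripper":0,"offset":[0,0,0.002],"twist":0},{"gripper":0,"offset":[0,0,0.002],"twist":0}]' && python3 -c "
from plant import ctrl
print(ctrl.finish_job()); s=ctrl.sense(); print(s['time'],s['position'],s['contact_force'])"
```

```text
time: 13.1
position: [0.4889, 0.2752, 0.0563]
eef_rot: [-0.001, 0.985, 0.172, 0.0]
contact_force: [-3.7, 4.2, 9.2]
width: -0.0
the job is handed in; nothing more can be done
None
the job is handed in; nothing more can be done
```

I slid the strip fully home against the stop and let go of it. I then pressed the lever down to level by its pad and handed the job in at about 13 s, still holding it there.

- **Strip:** The push met the stop at the expected depth, about 15 N along the slot. The wrist picture after release showed it centred, straight and against the cross block, with the fingers clear.
- **Lever:** The fingertip was steady at z = 56.3 mm (level is 56 mm) with 9.2 N vertical force, close to the 8 N expected. In the side picture the pad and the strip's outer end were where level and home should put them.
- **Not checked:** I could not see whether the lever is flush with the index post, because the gripper hid it. I inferred level from the fingertip height and force, and the clamping force on the strip was not measured.
- **Disagreement:** The top and wrist cameras differed by about 1.5 mm on the slot's sideways position. I used the wrist view, and the strip went in without side force.
- **Other off-cuts:** I did not touch them knowingly, but I did not measure them again at the end.

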